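Close the jig and set the thumbscrew's running clearance

ROBOT

A 6-joint arm with a two-finger parallel gripper is mounted at the origin on a cart in front of the work surface, level with it; the furniture and walls round the work are solid. World frame = base frame: x ahead of the robot, y to its left, z up, the work surface at z = 0. Lengths are in m, angles in degrees, forces in N, time in s.
With the tool pointing down it reaches from about 0.35 to 0.725 m from the base axis. Payload 6 kg.
Tool frame: the origin (TCP) lies midway between the tips of the shut fingers; the grasp point (between the pads) lies 19 mm behind it; z points along the fingers, y is the line along which they close (so a half turn about z gives the same grasp; the last joint's range is limited). The gripper opens to 85 mm and grips with 20 to 120 N. Pads are 22 mm wide; open, the fingers measure 114 mm over their backs; the gripper's body (76 mm by 85 mm) begins 54 mm behind the grasp point. The pads swing forward as they close: fully open they stand 13 mm farther back than shut.
Start: joints at [-57.256, 2.303, 4.859, 0, -92.561, -19.12], TCP at [0.141, -0.583, 0.231] pointing down, gripper open.
Joint ranges: [-146.85, 146.85], [-73.84, 115.35], [-62.03, 85.46], [-188.31, 113.3], [-161.28, -10.13], [-171.36, 171.36]. Speed limits (degrees/s): [147.25, 147.25, 172.46, 180, 180, 180].

INTERFACE

Orientations are given as [roll, pitch, yaw] about the fixed x, y, z axes, in that order (R = Rz(yaw) Ry(pitch) Rx(roll)).
In Python, from workcell import manip, vision, order gives the robot as it stands. The module is installed in compiled form; this text tells all that it offers.
- The arm moves only by the tool apply_moves, never from a script. Its argument "plan" is a list of rows, each an object with "offset": the shift along the tool's x, y, z in cm, a list of three; "twist": the turn, a rotation vector about the tool's x, y, z in rad, a list of three. In form: [{"offset": [dx, dy, dz], "twist": [wx, wy, wz]}, ...]. A call has 1 to 12 rows; each row is the pose to reach, as a shift and turn from the pose commanded when the call began, along the tool's axes at that moment; what a row does not reach only later rows make up. A row lasts 1/12 s, in which the tool goes at most 41.7 mm and 7.16 degrees, less where a joint would pass 70% of its speed; a pose out of reach is approached as far as the arm can. A call with a gripper value outside its range is refused whole. "grip" is the opening in per cent of the stroke, from 0 (shut) to 100 (fully open), set as the call begins (left out, the last holds). The fingers move at their own pace and stop on an object; "newtons" is the grip in N (left out, the last holds). Time passes only in rows, so rows that repeat a pose let the fingers close. It gives the time, the measured TCP pose, the force, the opening and the grip force at its end, in the units of the state.
- manip.state(): the state, without advancing time (a new reading comes with each control period).
- vision.grab_frame(name): name is "side" or "top" or "wrist"; returns the picture (480x640x3 uint8, blue, green, red); there is no depth.
- vision.camera_info(name): a dict with "camera_matrix" (3x3 intrinsics, pixels), "k1" (the pictures are not rectified: a ray, as slopes to the right and down, at radius r is drawn at 1 + k1 r^2 times it, then the intrinsics apply), "origin" and "rotation" of the camera in the world; the wrist camera has in their place "mount" (4x4, takes a point from camera to tool coordinates, whose origin is the TCP and whose axes are the flange's). Camera axes: x right, y up, looking along -z (the intrinsics and any distortion apply to the point x, -y, -z); pixel columns grow to the right and rows downward; lengths in m; the calibration is good to about 2 mm. A picture is of the moment at which its call begins: read the wrist's pose just before it. camera_info takes no time and is no camera call.
- order.sign_off(): hands the job in; it is judged then, once.
Trained networks look in the newest picture that a camera, given by its name, has taken for a name from the list of things; names that differ only in an ending like _2 or _b are one class to them, and where a whole thing is asked for, a point or a joint stands for the part that bears it (a point fixed in the world has none). Each returns a list of dicts, best first, with "score" (0 to 1); they miss things now and then, are a little off and sometimes report something else, mostly with a low value. They report only what shows in the picture. A call takes as long as a camera call.
- vision.cut_out(target, camera): "mask" (480x640 bool, what is visible of it) and "box" ([centre column, centre row, width, height] in pixels, round what is visible of it).
- vision.pinpoint(target, camera): "location" ([row, column] in pixels: a listed point, or the origin of a listed thing).
The state is a dict: "time_s": time; "joint_positions": joint angles; "joint_vel": joint speeds; "effort": joint torques, N m; "position": TCP position; "eef_rot": TCP orientation; "wrist_force": force on the tool from outside, world axes, zero at the start; "moment": the same for the moment, N m; "width": opening from 0.0 (shut) to 1.0 (fully open); "grip_force": force on a finger pad.
Only numpy, scipy, OpenCV 4.12 (cv2) and the standard library are available. Lean on these libraries where they do the work, as an engineer would, in place of code of your own. Each camera call takes 0.05 s, during which the arm holds its last target. There are 200 camera calls.

TASK

The turned part is loaded in the holding jig: swing the jig's hinged keeper down shut over it, then turn the wing thumbscrew clockwise (seen from above) until it seats, back it off a quarter turn to leave running clearance, and finish still gripping the thumbscrew's wings, holding it motionless there with the keeper shut. Leave the part in its nest and the things round the jig where they are.

Things in the scene. Friction and masses are not known exactly. Their poses are not given: they have to be found in the camera images.
- jig: the holding jig, a dark steel base 165 x 90 x 12 mm fixed to the bench; origin on the bench under the thumbscrew's axis, axes as at the hinge. Nothing of the jig is higher than the shut keeper's top face (64 mm) but the thumbscrew on it, with a round collar 28 mm wide at its foot
- hinge (a point): middle of the keeper's hinge pin, 57 mm above the bench, at one end of the jig. Axes are the jig's: z up, y along the pin, -x from the hinge toward the keeper's free end when shut. With the keeper shut the thumbscrew's axis is vertical, 65 mm from here along -x
- keeper (a joint): opening of the keeper, rad: 0 = shut (hard stop, level, top face 64 mm above the bench); grows as its free end swings up over the hinge end. Starts 0.6 to 1.0, limit 1.3. Stiff hinge (0.4 N m): it stays where left, shutting takes about 3 N at the free edge. A steel plate 46 mm wide, 10 mm thick, ending 129 mm from the hinge axis
- keeper_edge (a point): where to push the keeper: on its upper (outer) face near its free end, on the centre line, 118 mm from the hinge axis along the plate and 7 mm off that axis's plane; moves with the keeper. x along the plate toward the hinge, z out of the upper face
- thumbscrew (a joint): turn of the thumbscrew, rad, growing clockwise seen from above (tightening): 0 = seated (hard stop), -1.57 = backed off a quarter turn. Starts between -2.6 and -1.2; lower limit -4.4. Little friction (0.06 N m), stays where left, does not noticeably rise or sink
- wing (a point): middle of the thumbscrew's wings, on its axis: one flat upright blade, plain aluminium, 44 mm long, 10 thick, 24 high; 24 mm above the keeper's top face, so 88 mm above the bench when shut. Turns with it: y along the blade, x across its thickness. Seated, the blade lies across the keeper (parallel to the hinge pin); a quarter turn back it lies along the keeper
- part_mid (a point): centre of the loaded dark turned part, a stepped ring 58 mm across and 34 mm high, lying in a low round nest on the jig's base under the thumbscrew; to be left there
- tape_mid (a point): centre of a tape measure 66 x 74 x 35 mm lying beyond the keeper's free end; to be left alone
- chuckkey_mid (a point): middle of a drill chuck key 97 x 72 x 17 mm lying farther to the right; to be left alone
- bush_mid (a point): centre of a plain steel bushing 30 mm across and 40 mm high standing behind the jig's hinge end; to be left alone

How it is judged (in metres and radians):
On the way, in this order (a step that is already met when the one before it is completed fails the run):
1. the keeper is shut (value of joint keeper below 0.06 rad), for 0.2 s.
2. the thumbscrew is seated, the keeper shut (value of joint keeper below 0.06 rad and value of joint thumbscrew above -0.07 rad), for 0.1 s.
At the end, for the whole second after the job is handed in: The keeper is shut (within 0.06 rad), the thumbscrew, having been seated with the keeper shut, stands a quarter turn (1.57 rad, within 0.3) back from its seat and does not turn, the fingers still grip it (over 2 N), and the part lies in its nest (within 8 mm of its start) (value of joint keeper below 0.06 rad and value of joint thumbscrew between -1.87 and -1.27 rad and velocity of joint thumbscrew between -0.1 and 0.1 rad/s and contact force between the fingers and thumbscrew above 2 N and distance of part_mid from where it was at the start of the episode below 0.008 m); the arm keeps its last pose, push and grip.
It fails at once if a thing beside the jig was moved (over 25 mm) (distance of any of tape_mid, chuckkey_mid, bush_mid from where it was at the start of the episode above 0.025 m).
It fails at once if the part left its nest (moved over 15 mm) (distance of part_mid from where it was at the start of the episode above 0.015 m).
It also fails if it takes over 64 s, if anything falls off the work surface, if the arm or the gripper's body presses on something with over 40 N, if the wrist force passes 120 N, or if a joint passes its speed limit or range.

## Working session

There is one attempt and no reset: what is moved stays moved. The work goes in short steps, Python scripts to look and compute and a tool call to move; the robot and the scene stay as the last step left them, time stands still between calls to the robot, and variables do not carry over. Pictures are saved under pics/ and viewed, at most 10 in all, crops included, and the job is handed in when it is done.

Besides the shell and the picture viewer there is one more tool, called after "Emit:" as a command line: name --argument value ..., lists and objects as JSON in quotes. apply_moves: Moves the arm, as the interface text tells. Its arguments: {"type":"object","properties":{"plan":{"type":"array"},"grip":{"type":"number"},"newtons":{"type":"number"}},"required":["plan"]}

```bash
mkdir -p pics; cat > h.py <<'E'
import numpy as np,cv2
from workcell import manip,vision,order
from scipy.spatial.transform import Rotation as R
from scipy.optimize import least_squares
def cam(c):
    i=vision.camera_info(c); K=np.array(i["camera_matrix"])
    if "mount" in i:
        s=manip.state();T=np.eye(4);T[:3,:3]=R.from_euler('xyz',s["eef_rot"],degrees=True).as_matrix();T[:3,3]=s["position"]
        T=T@np.array(i["mount"]);return K,i["k1"],T[:3,3],T[:3,:3]
    return K,i["k1"],np.array(i["origin"]),np.array(i["rotation"])
def proj(C,p):
    K,k1,o,r=C;q=r.T@(np.asarray(p)-o);s=np.array([q[0],-q[1]])/-q[2];s=s*(1+k1*(s@s))
    return np.array([K[0,0]*s[0]+K[0,2],K[1,1]*s[1]+K[1,2]])
def ray(C,uv):
    K,k1,o,r=C;d=np.array([(uv[0]-K[0,2])/K[0,0],(uv[1]-K[1,2])/K[1,1]]);s=d.copy()
    for _ in range(20): s=d/(1+k1*(s@s))
    return o,r@np.array([s[0],-s[1],-1.])
def atz(C,uv,z):
    o,d=ray(C,uv);return o+d*(z-o[2])/d[2]
E
python3 - <<'E'
from h import *
print(manip.state())
for c in("side","top","wrist"):
    C=cam(c);print(c,C[2],C[3][:,2].round(2))
    cv2.imwrite(f"pics/{c}0.png",vision.grab_frame(c))
    for t in("hinge","keeper_edge","wing","part_mid","tape_mid","chuckkey_mid","bush_mid","jig"):
        r=vision.pinpoint(t,c)
        print(t,[(np.round(x["location"][::-1],1),round(x["score"],2)) for x in r[:2]])
E
```

```text
{'time_s': 0.0, 'joint_positions': array([-5.72543524e+01,  2.33897667e+00,  4.80284244e+00, -2.71051277e-02,
       -9.25631568e+01, -1.91200491e+01]), 'joint_vel': array([-0.05336757,  0.03853793,  0.0165443 ,  0.02203906, -0.02214159,
        0.03926746]), 'effort': array([-2.54949691e-04, -3.68199921e+01,  3.47407258e+01,  6.93213031e+00,
       -5.29746583e-03,  2.59511324e-05]), 'position': array([ 0.14135302, -0.58276784,  0.23027882]), 'eef_rot': array([ 1.79897317e+02, -6.93634927e-03, -1.66373207e+02]), 'wrist_force': array([-0.74921863,  0.45173239, -0.53706511]), 'moment': array([ 0.02463137,  0.01408169, -0.02477423]), 'grip_force': 0.0, 'width': 1.000291899549602}Traceback (most recent call last):
  File "<stdin>", line 4, in <module>
IndexError: too many indices for array: array is 1-dimensional, but 2 were indexed
```

```bash
python3 - <<'E'
from h import *
print(vision.camera_info("side"));print(vision.camera_info("wrist"))
E
```

```text
{'camera_matrix': array([[587.74009681,   0.        , 323.49681929],
       [  0.        , 587.74009681, 251.75472564],
       [  0.        ,   0.        ,   1.        ]]), 'k1': -0.10733175719257368, 'origin': array([0.4061214 , 0.48691701, 0.63397917]), 'rotation': array([  56.81380441,   -0.26695026, -175.16581661])}
{'camera_matrix': array([[378.79333087,   0.        , 319.33590291],
       [  0.        , 378.79333087, 235.62213798],
       [  0.        ,   0.        ,   1.        ]]), 'k1': -0.02123532043082703, 'mount': array([[ 8.93661108e-05,  9.55646192e-01,  2.94517144e-01,
         7.55660041e-02],
       [ 9.99999824e-01,  8.75897574e-05, -5.87642915e-04,
        -1.18773344e-03],
       [-5.87375399e-04,  2.94517145e-01, -9.55646015e-01,
        -1.42507555e-01],
       [ 0.00000000e+00,  0.00000000e+00,  0.00000000e+00,
         1.00000000e+00]])}
```

```bash
sed -i 's/return K,i\["k1"\],np.array(i\["origin"\]),np.array(i\["rotation"\])/return K,i["k1"],np.array(i["origin"]),R.from_euler("xyz",i["rotation"],degrees=True).as_matrix()/' h.py
python3 - <<'E'
from h import *
import pickle
D={};ims=[]
for c in("side","top"):
    C=cam(c);print(c,C[2].round(3),-C[3][:,2].round(2))
    im=vision.grab_frame(c)
    for t in("hinge","keeper_edge","wing","part_mid","tape_mid","chuckkey_mid","bush_mid","jig"):
        r=vision.pinpoint(t,c)
        print(t,[(np.round(x["location"][::-1],1).tolist(),round(x["score"],2)) for x in r[:2]])
        if r: D[c,t]=np.array(r[0]["location"][::-1]);cv2.circle(im,tuple(D[c,t].astype(int).tolist()),3,(0,0,255),1)
    cv2.imwrite(f"pics/{c}0.png",im)
pickle.dump(D,open("D.pkl","wb"))
for t in set(k[1] for k in D):
    if ("side",t) in D and ("top",t) in D:
        f=lambda p:np.r_[proj(cam("side"),p)-D["side",t],proj(cam("top"),p)-D["top",t]]
        s=least_squares(f,[.45,-.1,.05]);print(t,s.x.round(4),s.fun.round(1))
E
```

```text
side [0.406 0.487 0.634] [ 0.07 -0.83 -0.55]
hinge [([330.0, 336.4], 0.64)]
keeper_edge [([335.3, 254.6], 0.9)]
wing [([331.8, 294.2], 0.62)]
part_mid [([335.8, 322.9], 0.55)]
tape_mid [([349.3, 275.9], 0.83)]
chuckkey_mid [([339.8, 213.6], 0.77)]
bush_mid [([338.3, 214.8], 0.58)]
jig [([331.9, 337.0], 0.93), ([332.3, 292.7], 0.32)]
top [ 0.419 -0.377  1.174] [ 0.05  0.03 -1.  ]
hinge [([223.6, 247.1], 0.77)]
keeper_edge [([248.4, 250.2], 0.73)]
wing [([221.0, 245.6], 0.69), ([200.0, 248.9], 0.59)]
part_mid []
tape_mid [([338.7, 262.5], 0.62)]
chuckkey_mid [([460.4, 241.8], 0.94)]
bush_mid [([200.2, 248.0], 0.62)]
jig [([264.3, 251.3], 0.56)]
bush_mid [ 0.4416 -0.1684  0.2617] [-0.7 -0.   0.   0.8]
jig [ 0.4484 -0.2351 -0.0048] [ 1.3  0.1 -0.  -1.6]
chuckkey_mid [ 0.4654 -0.6165  0.0103] [-1.9 -0.1  0.   1.7]
hinge [ 0.4496 -0.1661  0.0572] [-0.4 -0.   0.   0.5]
tape_mid [ 0.4278 -0.3811  0.0149] [ 1.1  0.  -0.  -1.1]
wing [ 0.4492 -0.1749  0.1286] [-0.9 -0.1  0.   1.1]
keeper_edge [ 0.4454 -0.228   0.1609] [ 1.2  0.1 -0.  -1.4]
```

View pics/side0.png

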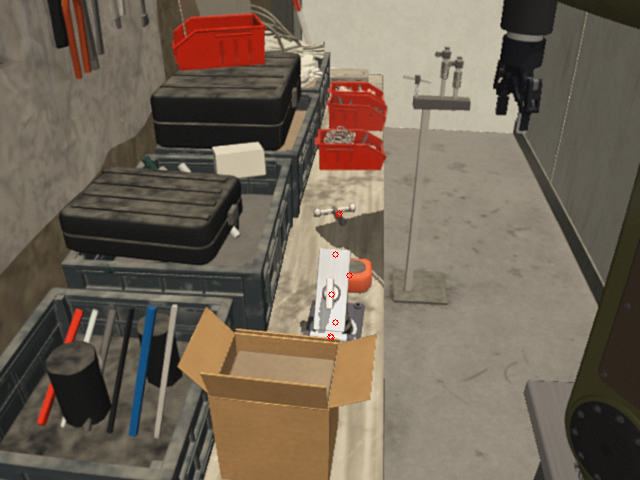

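View pics/top0.png

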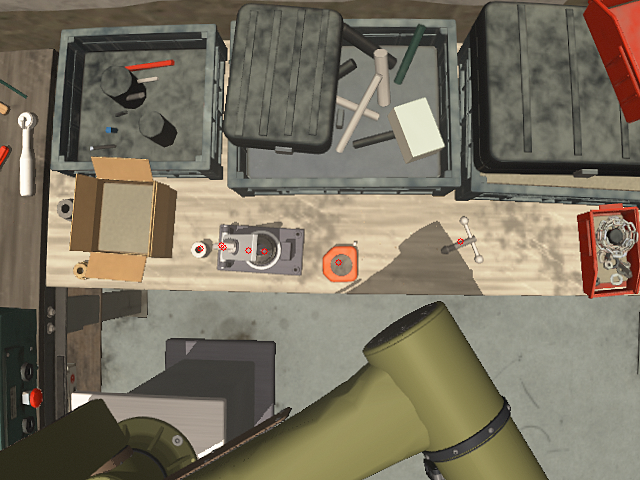

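```bash
cat >> h.py <<'E'
def goto(ps,yaw,s=None):
    "rows for world targets from the present (measured) pose"
    s=s or manip.state();r0=R.from_euler('xyz',s["eef_rot"],degrees=True)
    w=(r0.inv()*R.from_euler('xyz',[180,0,yaw],degrees=True)).as_rotvec()
    for p in ps: print((r0.inv().apply(np.array(p)-s["position"])*100).round(2).tolist(),w.round(4).tolist())
E
python3 - <<'E'
from h import *
import pickle
D=pickle.load(open("D.pkl","rb"))
vision.grab_frame("top");m=vision.cut_out("jig","top")[0];C=cam("top")
ys,xs=np.nonzero(m["mask"]);hull=cv2.convexHull(np.c_[xs,ys].astype(np.float32))[:,0]
P=np.array([atz(C,u,.012)[:2] for u in hull])*1000
print(cv2.minAreaRect(P.astype(np.float32)))
CS={c:cam(c) for c in("side","top")}
def pts(q):
    x,y,a,t=q;u=np.array([np.cos(a),np.sin(a),0]);z=np.array([0,0,1.]);h=np.array([x,y,.057])
    l=-u*np.cos(t)+z*np.sin(t);n=u*np.sin(t)+z*np.cos(t)
    return {"hinge":h,"keeper_edge":h+.118*l+.007*n,"wing":h+.065*l+.031*n,"jig":h-.065*u-.057*z}
f=lambda q:np.concatenate([proj(CS[c],p)-D[c,k] for k,p in pts(q).items() for c in CS])
s=least_squares(f,[.45,-.166,1.57,.9],loss="soft_l1",f_scale=2);print(s.x[:2].round(4),np.degrees(s.x[2]),s.x[3],s.fun.round(1))
E
```

```text
((449.08575439453125, -223.09735107421875), (177.6795654296875, 91.36980438232422), 86.99359130859375)
[ 0.4496 -0.167 ] 87.27458580416393 0.9842305957075854 [-0.3 -0.3  0.5  0.5  0.1  1.6 -0.8 -2.2 -0.7 -0.8  1.3  1.2  2.4 -0.8
 -2.  -0.7]
```

```bash
python3 - <<'E'
from h import *
a=np.radians(87.1);u=np.array([np.cos(a),np.sin(a),0]);h=np.array([.4496,-.167,.057])
def P(t,dz=0,d=.122): return h-u*(d*np.cos(t)-.007*np.sin(t)-.011)+np.array([0,0,d*np.sin(t)+.007*np.cos(t)+dz])
print(P(1.15,.05));goto([P(1.15,.06)],-92.9)
print("from hover, tool axes (x=-u,z down):")
for t in [1.15]+list(np.linspace(1.1,0,12)): 
    d=P(t)-P(1.15,.06);print(round(t,2),np.round([-d@u*100,0,-d[2]*100],2))
E
```

```text
[ 0.44795846 -0.19940457  0.22121661]
[-38.84, 30.07, 0.01] [0.0001, 0.0, -1.2824]
from hover, tool axes (x=-u,z down):
1.15 [0. 0. 6.]
1.1 [0.57 0.   6.23]
1.0 [1.66 0.   6.78]
0.9 [2.69 0.   7.43]
0.8 [3.65 0.   8.18]
0.7 [4.54 0.   9.03]
0.6 [5.33 0.   9.96]
0.5 [ 6.03  0.   10.96]
0.4 [ 6.62  0.   12.03]
0.3 [ 7.1   0.   13.15]
0.2 [ 7.47  0.   14.31]
0.1 [ 7.72  0.   15.51]
0.0 [ 7.86  0.   16.72]
```

Emit:
apply_moves --plan '[{"offset": [-3.2, 2.5, 0], "twist": [0, 0, -0.11]}, {"offset": [-6.4, 5, 0], "twist": [0, 0, -0.22]}, {"offset": [-9.7, 7.5, 0], "twist": [0, 0, -0.33]}, {"offset": [-12.9, 10, 0], "twist": [0, 0, -0.44]}, {"offset": [-16.2, 12.5, 0], "twist": [0, 0, -0.55]}, {"offset": [-19.4, 15, 0], "twist": [0, 0, -0.66]}, {"offset": [-22.6, 17.5, 0], "twist": [0, 0, -0.77]}, {"offset": [-25.9, 20, 0], "twist": [0, 0, -0.88]}, {"offset": [-29.1, 22.5, 0], "twist": [0, 0, -0.99]}, {"offset": [-32.4, 25, 0], "twist": [0, 0, -1.1]}, {"offset": [-35.6, 27.5, 0], "twist": [0, 0, -1.2]}, {"offset": [-38.84, 30.07, 0], "twist": [0, 0, -1.282]}]' --grip 0

```text
time_s: 2.0
position: [0.4489, -0.1975, 0.2318]
eef_rot: [-179.9, 0.0, -92.6]
wrist_force: [0.4, -0.6, -0.3]
width: 0.002
grip_force: 0.0
```

Emit:
apply_moves --plan '[{"offset": [0, 0, 0], "twist": [0, 0, 0]}, {"offset": [0, 0, 0], "twist": [0, 0, 0]}, {"offset": [0, 0, 0], "twist": [0, 0, 0]}]'

```text
time_s: 2.25
position: [0.448, -0.1993, 0.2314]
eef_rot: [180.0, -0.0, -92.9]
wrist_force: [0.8, -0.0, 0.3]
width: 0.002
grip_force: 0.0
```

```bash
python3 - <<'E'
from h import *
a=np.radians(87.1);u=np.array([np.cos(a),np.sin(a),0]);h=np.array([.4496,-.167,.057])
def P(t,dz=0,d=.122): return h-u*(d*np.cos(t)-.007*np.sin(t)-.011)+np.array([0,0,d*np.sin(t)+.007*np.cos(t)+dz])
s=manip.state();print(s["position"],s["eef_rot"],s["joint_positions"][5],s["width"]);goto([P(1.15,.06),P(1.15)],-92.9)
for c in("side","top","wrist"):
    C=cam(c);im=vision.grab_frame(c)
    if c=="wrist":cv2.imwrite("pics/w1.png",im)
    for t in("hinge","keeper_edge","wing"):
        r=vision.pinpoint(t,c);print(c,t,[(np.round(x["location"][::-1],1).tolist(),round(x["score"],2)) for x in r[:1]])
    q=.984;l=-u*np.cos(q)+np.array([0,0,np.sin(q)]);n=u*np.sin(q)+np.array([0,0,np.cos(q)])
    print([proj(C,p).round(1).tolist() for p in (h,h+.118*l+.007*n,h+.065*l+.031*n)])
E
```

```text
[ 0.44797068 -0.19931769  0.23138103] [ 1.79993523e+02 -9.23868075e-03 -9.29108500e+01] -2.5572624075603585 0.0021969265150232615
[0.01, 0.0, 0.02] [0.0001, -0.0002, -0.0002]
[0.01, 0.0, 6.02] [0.0001, -0.0002, -0.0002]
side hinge [([327.8, 337.2], 0.8)]
side keeper_edge [([332.6, 255.3], 0.74)]
side wing [([330.2, 293.8], 0.85)]
[[329.7, 336.1], [335.5, 256.2], [331.1, 293.4]]
top hinge [([223.2, 247.5], 0.66)]
top keeper_edge [([247.1, 250.6], 0.93)]
top wing [([217.8, 246.9], 0.35)]
[[224.1, 247.6], [247.6, 248.1], [222.3, 246.8]]
wrist hinge []
wrist keeper_edge [([315.5, 202.5], 0.95)]
wrist wing [([318.4, 266.3], 0.62)]
[[319.1, 248.1], [318.6, 208.5], [318.9, 267.7]]
```

View pics/w1.png

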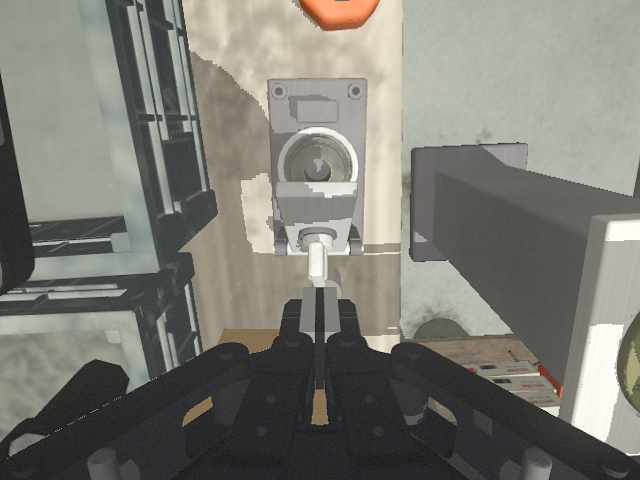

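Emit:
apply_moves --plan '[{"offset": [0, 0, 3], "twist": [0, 0, 0]}, {"offset": [0, 0, 6], "twist": [0, 0, 0]}, {"offset": [0.6, 0, 6.2], "twist": [0, 0, 0]}, {"offset": [1.7, 0, 6.8], "twist": [0, 0, 0]}, {"offset": [2.2, 0, 7.1], "twist": [0, 0, 0]}, {"offset": [2.7, 0, 7.4], "twist": [0, 0, 0]}, {"offset": [3.2, 0, 7.8], "twist": [0, 0, 0]}, {"offset": [3.7, 0, 8.2], "twist": [0, 0, 0]}, {"offset": [4.1, 0, 8.6], "twist": [0, 0, 0]}, {"offset": [4.5, 0, 9], "twist": [0, 0, 0]}, {"offset": [4.9, 0, 9.5], "twist": [0, 0, 0]}, {"offset": [5.3, 0, 10], "twist": [0, 0, 0]}]'

```text
time_s: 3.85
position: [0.4457, -0.2529, 0.1313]
eef_rot: [-179.9, -0.0, -92.9]
wrist_force: [1.1, -1.3, 2.7]
width: 0.003
grip_force: 1.2
```

```bash
python3 - <<'E'
from h import *
s=manip.state();print(s["position"],s["joint_positions"].round(1),s["wrist_force"])
C=cam("side");vision.grab_frame("side");print(vision.pinpoint("keeper_edge","side")[:1])
a=np.radians(87.1);u=np.array([np.cos(a),np.sin(a),0]);h=np.array([.4496,-.167,.057])
for q in(.98,.8,.6,.5):
    l=-u*np.cos(q)+np.array([0,0,np.sin(q)]);n=u*np.sin(q)+np.array([0,0,np.cos(q)]);print(q,proj(C,h+.118*l+.007*n))
E
```

```text
[ 0.44566848 -0.25285812  0.13131856] [ -7.  -10.7 -17.9   0.  -82.8   4.1] [ 1.12985023 -1.27457973  2.66254576]
[{'location': [259.6, 333.0], 'score': 0.74}]
0.98 [335.57262304 256.2120999 ]
0.8 [336.79800167 256.76964047]
0.6 [337.83323472 260.24095989]
0.5 [338.21822557 263.00072872]
```

Emit:
apply_moves --plan '[{"offset": [0.4, 0, 0.5], "twist": [0, 0, 0]}, {"offset": [0.7, 0, 1], "twist": [0, 0, 0]}, {"offset": [1.0, 0, 1.5], "twist": [0, 0, 0]}, {"offset": [1.3, 0, 2.0], "twist": [0, 0, 0]}, {"offset": [1.6, 0, 2.6], "twist": [0, 0, 0]}, {"offset": [1.8, 0, 3.1], "twist": [0, 0, 0]}, {"offset": [2.0, 0, 3.7], "twist": [0, 0, 0]}, {"offset": [2.2, 0, 4.3], "twist": [0, 0, 0]}, {"offset": [2.3, 0, 4.9], "twist": [0, 0, 0]}, {"offset": [2.4, 0, 5.5], "twist": [0, 0, 0]}, {"offset": [2.5, 0, 6.1], "twist": [0, 0, 0]}, {"offset": [2.5, 0, 6.5], "twist": [0, 0, 0]}]'

```text
time_s: 4.95
position: [0.4439, -0.2776, 0.0655]
eef_rot: [180.0, -0.0, -92.9]
wrist_force: [-0.2, -1.2, 2.3]
width: 0.003
grip_force: 1.0
```

Emit:
apply_moves --plan '[{"offset": [0, 0, 0.2], "twist": [0, 0, 0]}, {"offset": [0, 0, 0.3], "twist": [0, 0, 0]}, {"offset": [0, 0, 0.4], "twist": [0, 0, 0]}, {"offset": [0, 0, 0.4], "twist": [0, 0, 0]}]'

```text
time_s: 5.28
position: [0.4439, -0.2776, 0.064]
eef_rot: [180.0, -0.1, -92.9]
wrist_force: [-4.3, 2.6, 10.4]
width: 0.0
grip_force: 5.2
```

Emit:
apply_moves --plan '[{"offset": [0, 0, 0], "twist": [0, 0, 0]}, {"offset": [0, 0, 0], "twist": [0, 0, 0]}, {"offset": [0, 0, -3], "twist": [0, 0, 0]}, {"offset": [0, 0, -6], "twist": [0, 0, 0]}, {"offset": [0, 0, -9], "twist": [0, 0, 0]}, {"offset": [-1, 0, -11], "twist": [0, 0, 0]}, {"offset": [-3, 0, -11], "twist": [0, 0, 0]}, {"offset": [-4.6, 0, -11], "twist": [0, 0, 0]}, {"offset": [-4.6, 0, -11], "twist": [0, 0, 0]}, {"offset": [-4.6, 0, -11], "twist": [0, 0, 0]}]'

```text
time_s: 6.12
position: [0.4464, -0.2307, 0.1721]
eef_rot: [180.0, 0.0, -92.8]
wrist_force: [0.1, 0.1, 1.2]
width: -0.001
grip_force: 0.0
```

Emit:
apply_moves --plan '[{"offset": [0, 0, 0], "twist": [0, 0, 0]}, {"offset": [0, 0, 0], "twist": [0, 0, 0]}, {"offset": [0, 0, 0], "twist": [0, 0, 0]}, {"offset": [0, 0, 0], "twist": [0, 0, 0]}, {"offset": [0, 0, 0], "twist": [0, 0, 0]}, {"offset": [0, 0, 0], "twist": [0, 0, 0]}]' --grip 70

```text
time_s: 6.62
position: [0.4463, -0.2315, 0.1722]
eef_rot: [180.0, 0.0, -92.9]
wrist_force: [0.9, 0.0, -0.3]
width: 0.697
grip_force: 0.0
```

```bash
python3 - <<'E'
from h import *
s=manip.state();print(s["position"],s["eef_rot"],s["joint_positions"].round(1),s["width"])
for c in("wrist","side","top"):
    C=cam(c);im=vision.grab_frame(c)
    for t,z in(("keeper_edge",.064),("wing",.088),("hinge",.057)):
        for x in vision.pinpoint(t,c)[:1]:
            l=x["location"][::-1];print(c,t,np.round(l,1),x["score"],atz(C,l,z).round(4))
    if c=="wrist":
        for m in vision.cut_out("thumbscrew",c)[:1]:
            print(m["box"],m["score"]);b=m["mask"].astype(np.uint8)
            ys,xs=np.nonzero(b);P=np.array([atz(C,(x,y),.1)[:2] for x,y in zip(xs,ys)])*1000
            print(cv2.minAreaRect(P.astype(np.float32)))
            cs,_=cv2.findContours(b,0,1);cv2.drawContours(im,cs,-1,(0,0,255),1)
        cv2.imwrite("pics/w2.png",im)
E
```

```text
[ 0.44628149 -0.23153195  0.1721611 ] [ 1.79981275e+02  4.59814628e-03 -9.29434841e+01] [ -4.4 -12.7 -15.3  -0.  -87.4   1.5] 0.6966878474826692
wrist keeper_edge [317.8 154.5] 0.96 [ 0.4444 -0.2857  0.064 ]
wrist wing [318.8 243. ] 0.73 [ 0.4464 -0.2331  0.088 ]
wrist hinge [318.4 312. ] 0.93 [ 0.4501 -0.1678  0.057 ]
[318.8, 242.9, 34.2, 73.1] 0.75
((448.1208801269531, -235.9772491455078), (46.24922561645508, 18.725000381469727), 77.3512191772461)
side keeper_edge [335.9 284.6] 0.84 [ 0.4485 -0.2859  0.064 ]
side wing [334.2 293.1] 0.79 [ 0.4478 -0.2312  0.088 ]
side hinge [330.2 336.1] 0.95 [ 0.4488 -0.167   0.057 ]
top keeper_edge [285.  252.7] 0.74 [ 0.4418 -0.2819  0.064 ]
top wing [251.6 249.1] 0.42 [ 0.4469 -0.2232  0.088 ]
```

View pics/w2.png

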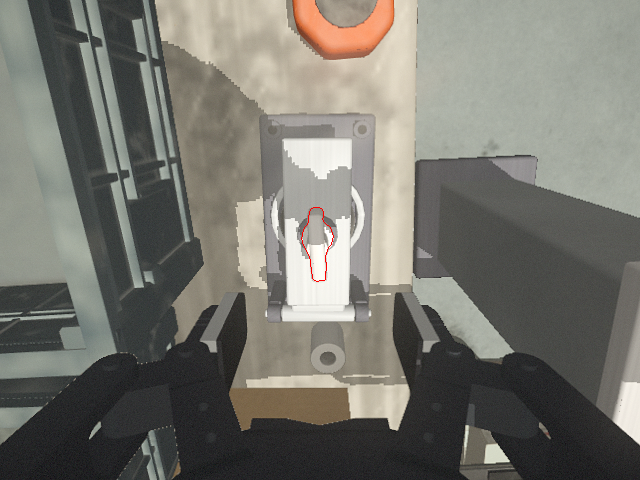

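Emit:
apply_moves --plan '[{"offset": [0.1, 0, 2], "twist": [0, 0, 0]}, {"offset": [0.1, 0, 4], "twist": [0, 0, 0]}, {"offset": [0.1, 0, 5.5], "twist": [0, 0, 0]}, {"offset": [0.1, 0, 7], "twist": [0, 0, 0]}, {"offset": [0.1, 0, 8], "twist": [0, 0, 0]}, {"offset": [0.1, 0, 8.7], "twist": [0, 0, 0]}, {"offset": [0.1, 0, 9.2], "twist": [0, 0, 0]}, {"offset": [0.1, 0, 9.2], "twist": [0, 0, 0]}, {"offset": [0.1, 0, 9.2], "twist": [0, 0, 0]}]' --grip 45

```text
time_s: 8.02
position: [0.4465, -0.2324, 0.0808]
eef_rot: [-180.0, -0.0, -92.9]
wrist_force: [0.3, -0.2, 0.2]
width: 0.449
grip_force: 0.0
```

Emit:
apply_moves --plan '[{"offset": [0, 0, 0], "twist": [0, 0, 0]}, {"offset": [0, 0, 0], "twist": [0, 0, 0]}, {"offset": [0, 0, 0], "twist": [0, 0, 0]}, {"offset": [0, 0, 0], "twist": [0, 0, 0]}, {"offset": [0, 0, 0], "twist": [0, 0, 0]}, {"offset": [0, 0, 0], "twist": [0, 0, 0]}, {"offset": [0, 0, 0], "twist": [0, 0, 0]}, {"offset": [0, 0, 0], "twist": [0, 0, 0]}]' --grip 0 --newtons 40

```text
time_s: 8.68
position: [0.4477, -0.2324, 0.0814]
eef_rot: [-179.8, -0.0, -92.9]
wrist_force: [5.3, -0.3, 0.9]
width: 0.141
grip_force: 39.1
```

```bash
python3 - <<'E'
from h import *
s=manip.state();print({k:np.round(v,3) for k,v in s.items()})
E
```

```text
{'time_s': np.float64(8.683), 'joint_positions': array([-4.4950e+00, -1.0843e+01, -2.3254e+01,  2.1000e-02, -7.7379e+01,
        1.5910e+00]), 'joint_vel': array([-0.13 ,  0.065,  0.016, -0.094,  0.046,  0.084]), 'effort': array([-9.3500e-01, -2.3659e+01,  3.1017e+01,  6.2940e+00, -1.8220e+00,
        1.6000e-02]), 'position': array([ 0.448, -0.232,  0.081]), 'eef_rot': array([-1.79791e+02, -2.60000e-02, -9.28990e+01]), 'wrist_force': array([ 5.33 , -0.286,  0.851]), 'moment': array([-0.252, -1.831, -0.052]), 'grip_force': np.float64(39.071), 'width': np.float64(0.141)}
```

Emit:
apply_moves --plan '[{"offset": [0, -0.15, 0], "twist": [0, 0, 0]}, {"offset": [0, -0.15, 0], "twist": [0, 0, 0.06]}, {"offset": [0, -0.15, 0], "twist": [0, 0, 0.13]}, {"offset": [0, -0.15, 0], "twist": [0, 0, 0.2]}, {"offset": [0, -0.15, 0], "twist": [0, 0, 0.27]}, {"offset": [0, -0.15, 0], "twist": [0, 0, 0.34]}, {"offset": [0, -0.15, 0], "twist": [0, 0, 0.41]}, {"offset": [0, -0.15, 0], "twist": [0, 0, 0.48]}, {"offset": [0, -0.15, 0], "twist": [0, 0, 0.55]}, {"offset": [0, -0.15, 0], "twist": [0, 0, 0.62]}, {"offset": [0, -0.15, 0], "twist": [0, 0, 0.68]}, {"offset": [0, -0.15, 0], "twist": [0, 0, 0.7]}]'

```text
time_s: 9.68
position: [0.4472, -0.2322, 0.0813]
eef_rot: [179.9, -0.0, -133.2]
wrist_force: [-3.5, 3.0, 7.0]
width: 0.143
grip_force: 39.7
```

```bash
python3 - <<'E'
from h import *
s=manip.state();print({k:np.round(v,3) for k,v in s.items()})
E
```

```text
{'time_s': np.float64(9.683), 'joint_positions': array([-4.4960e+00, -1.0653e+01, -2.3093e+01, -5.0000e-03, -7.7636e+01,
       -3.8695e+01]), 'joint_vel': array([  0.012,  -0.096,  -0.013,   0.074,  -0.044, -10.414]), 'effort': array([ -0.865, -21.384,  31.552,   6.564,   1.165,  -0.296]), 'position': array([ 0.447, -0.232,  0.081]), 'eef_rot': array([ 1.79938e+02, -4.40000e-02, -1.33192e+02]), 'wrist_force': array([-3.454,  3.039,  7.039]), 'moment': array([1.2  , 1.085, 0.063]), 'grip_force': np.float64(39.706), 'width': np.float64(0.143)}
```

Emit:
apply_moves --plan '[{"offset": [0, 0, 0], "twist": [0, 0, 0.08]}, {"offset": [0, 0, 0], "twist": [0, 0, 0.16]}, {"offset": [0, 0, 0], "twist": [0, 0, 0.24]}, {"offset": [0, 0, 0], "twist": [0, 0, 0.32]}, {"offset": [0, 0, 0], "twist": [0, 0, 0.4]}, {"offset": [0, 0, 0], "twist": [0, 0, 0.48]}, {"offset": [0, 0, 0], "twist": [0, 0, 0.56]}, {"offset": [0, 0, 0], "twist": [0, 0, 0.64]}, {"offset": [0, 0, 0], "twist": [0, 0, 0.71]}, {"offset": [0, 0, 0], "twist": [0, 0, 0.77]}, {"offset": [0, 0, 0], "twist": [0, 0, 0.81]}, {"offset": [0, 0, 0], "twist": [0, 0, 0.83]}]'

```text
time_s: 10.68
position: [0.447, -0.2315, 0.0813]
eef_rot: [179.9, -0.1, 179.3]
wrist_force: [-4.9, 7.1, 10.4]
width: 0.141
grip_force: 40.0
```

```bash
python3 - <<'E'
from h import *
s=manip.state();print({k:np.round(v,3) for k,v in s.items()})
E
```

```text
{'time_s': np.float64(10.683), 'joint_positions': array([-4.4670e+00, -1.0674e+01, -2.3088e+01, -8.0000e-02, -7.7710e+01,
       -8.6192e+01]), 'joint_vel': array([-4.100e-02,  0.000e+00,  2.800e-02,  6.000e-02,  8.000e-03,
       -1.184e+01]), 'effort': array([ -2.191, -20.46 ,  31.416,   7.562,   1.936,  -0.059]), 'position': array([ 0.447, -0.232,  0.081]), 'eef_rot': array([ 1.79914e+02, -1.19000e-01,  1.79324e+02]), 'wrist_force': array([-4.919,  7.121, 10.366]), 'moment': array([2.561, 1.712, 0.021]), 'grip_force': np.float64(39.971), 'width': np.float64(0.141)}
```

Emit:
apply_moves --plan '[{"offset": [0, 0, 0], "twist": [0, 0, 0.02]}, {"offset": [0, 0, 0], "twist": [0, 0, 0.04]}, {"offset": [0, 0, 0], "twist": [0, 0, 0.06]}, {"offset": [0, 0, 0], "twist": [0, 0, 0.08]}, {"offset": [0, 0, 0], "twist": [0, 0, 0.08]}, {"offset": [0, 0, 0], "twist": [0, 0, 0.08]}]'

```text
time_s: 11.18
position: [0.4469, -0.2315, 0.0813]
eef_rot: [179.9, -0.1, 174.9]
wrist_force: [-4.9, 7.8, 9.1]
width: 0.145
grip_force: 40.0
```

```bash
python3 - <<'E'
from h import *
s=manip.state();print({k:np.round(v,3) for k,v in s.items()})
E
```

```text
{'time_s': np.float64(11.183), 'joint_positions': array([-4.4650e+00, -1.0675e+01, -2.3088e+01, -8.7000e-02, -7.7713e+01,
       -9.0664e+01]), 'joint_vel': array([ 0.03 , -0.003,  0.015,  0.052, -0.077,  0.104]), 'effort': array([ -2.258, -20.41 ,  31.386,   7.656,   1.953,  -0.045]), 'position': array([ 0.447, -0.231,  0.081]), 'eef_rot': array([ 1.79917e+02, -1.27000e-01,  1.74852e+02]), 'wrist_force': array([-4.918,  7.837,  9.138]), 'moment': array([ 2.66 ,  1.783, -0.017]), 'grip_force': np.float64(40.008), 'width': np.float64(0.145)}
```

Emit:
apply_moves --plan '[{"offset": [0, 0, 0], "twist": [0, 0, 0.03]}, {"offset": [0, 0, 0], "twist": [0, 0, 0.06]}, {"offset": [0, 0, 0], "twist": [0, 0, 0.09]}, {"offset": [0, 0, 0], "twist": [0, 0, 0.09]}, {"offset": [0, 0, 0], "twist": [0, 0, 0.09]}]'

```text
time_s: 11.6
position: [0.447, -0.2314, 0.0813]
eef_rot: [179.9, -0.1, 169.7]
wrist_force: [-5.0, 7.3, 9.2]
width: 0.146
grip_force: 40.3
```

```bash
python3 - <<'E'
from h import *
s=manip.state();print({k:np.round(v,3) for k,v in s.items() if k not in("joint_vel",)})
C=cam("wrist");im=vision.grab_frame("wrist");cv2.imwrite("pics/w3.png",im)
E
```

```text
{'time_s': np.float64(11.6), 'joint_positions': array([-4.4530e+00, -1.0679e+01, -2.3090e+01, -8.6000e-02, -7.7716e+01,
       -9.5787e+01]), 'effort': array([ -2.724, -20.369,  31.412,   7.654,   2.017,  -0.44 ]), 'position': array([ 0.447, -0.231,  0.081]), 'eef_rot': array([ 1.79929e+02, -1.35000e-01,  1.69741e+02]), 'wrist_force': array([-4.987,  7.313,  9.169]), 'moment': array([2.808, 1.791, 0.373]), 'grip_force': np.float64(40.303), 'width': np.float64(0.146)}
```

View pics/w3.png

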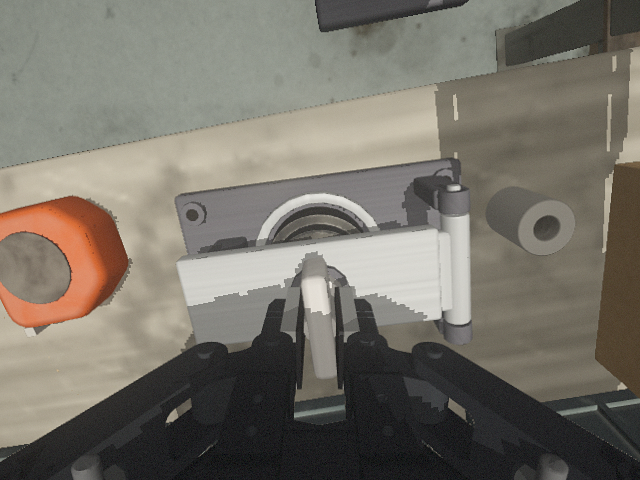

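Emit:
apply_moves --plan '[{"offset": [0, 0, 0], "twist": [0, 0, 0.03]}, {"offset": [0, 0, 0], "twist": [0, 0, 0.05]}, {"offset": [0, 0, 0], "twist": [0, 0, 0.05]}, {"offset": [0, 0, 0], "twist": [0, 0, 0.05]}]'

```text
time_s: 11.98
position: [0.4477, -0.2316, 0.0812]
eef_rot: [179.9, -0.0, 166.9]
wrist_force: [-2.2, 5.4, 6.6]
width: 0.142
grip_force: 49.3
```

```bash
python3 - <<'E'
from h import *
s=manip.state();print({k:np.round(v,3) for k,v in s.items() if k in("eef_rot","moment","effort","width","wrist_force")})
E
```

```text
{'effort': array([ -2.633, -21.264,  31.114,   7.458,   0.785,  -0.305]), 'eef_rot': array([ 1.79934e+02, -3.60000e-02,  1.66868e+02]), 'wrist_force': array([-2.236,  5.427,  6.593]), 'moment': array([2.22 , 0.628, 0.334]), 'width': np.float64(0.142)}
```

Emit:
apply_moves --plan '[{"offset": [0, 0, 0], "twist": [0, 0, -0.08]}, {"offset": [0, 0, 0], "twist": [0, 0, -0.16]}, {"offset": [0, 0, 0], "twist": [0, 0, -0.24]}, {"offset": [0, 0, 0], "twist": [0, 0, -0.32]}, {"offset": [0, 0, 0], "twist": [0, 0, -0.4]}, {"offset": [0, 0, 0], "twist": [0, 0, -0.48]}, {"offset": [0, 0, 0], "twist": [0, 0, -0.56]}, {"offset": [0, 0, 0], "twist": [0, 0, -0.64]}, {"offset": [0, 0, 0], "twist": [0, 0, -0.72]}, {"offset": [0, 0, 0], "twist": [0, 0, -0.8]}, {"offset": [0, 0, 0], "twist": [0, 0, -0.84]}, {"offset": [0, 0, 0], "twist": [0, 0, -0.84]}]'

```text
time_s: 12.98
position: [0.4478, -0.2317, 0.0812]
eef_rot: [179.9, 0.0, -144.9]
wrist_force: [-1.5, 6.1, 6.4]
width: 0.141
grip_force: 45.7
```

Emit:
apply_moves --plan '[{"offset": [0, 0, 0], "twist": [0, 0, -0.08]}, {"offset": [0, 0, 0], "twist": [0, 0, -0.16]}, {"offset": [0, 0, 0], "twist": [0, 0, -0.24]}, {"offset": [0, 0, 0], "twist": [0, 0, -0.32]}, {"offset": [0, 0, 0], "twist": [0, 0, -0.4]}, {"offset": [0, 0, 0], "twist": [0, 0, -0.48]}, {"offset": [0, 0, 0], "twist": [0, 0, -0.56]}, {"offset": [0, 0, 0], "twist": [0, 0, -0.64]}, {"offset": [0, 0, 0], "twist": [0, 0, -0.72]}, {"offset": [0, 0, 0], "twist": [0, 0, -0.79]}, {"offset": [0, 0, 0], "twist": [0, 0, -0.82]}, {"offset": [0, 0, 0], "twist": [0, 0, -0.82]}]'

```text
time_s: 13.98
position: [0.4479, -0.2317, 0.0812]
eef_rot: [-180.0, 0.1, -97.9]
wrist_force: [-1.1, 4.9, 5.2]
width: 0.142
grip_force: 45.4
```

Emit:
apply_moves --plan '[{"offset": [0, 0, 0], "twist": [0, 0, 0]}, {"offset": [0, 0, 0], "twist": [0, 0, 0]}, {"offset": [0, 0, 0], "twist": [0, 0, 0]}, {"offset": [0, 0, 0], "twist": [0, 0, 0]}]'

```text
time_s: 14.32
position: [0.448, -0.2317, 0.0813]
eef_rot: [-180.0, 0.1, -98.0]
wrist_force: [-0.3, 5.4, 7.2]
width: 0.138
grip_force: 45.6
```

```bash
python3 - <<'E'
from h import *
s=manip.state();print({k:np.round(v,3) for k,v in s.items() if k in("position","eef_rot","moment","joint_vel","width","wrist_force","grip_force")})
cv2.imwrite("pics/w4.png",vision.grab_frame("wrist"))
E
```

```text
{'joint_vel': array([-0.037, -0.001,  0.   , -0.022, -0.01 ,  0.011]), 'position': array([ 0.448, -0.232,  0.081]), 'eef_rot': array([-1.7999e+02,  6.3000e-02, -9.8044e+01]), 'wrist_force': array([-0.349,  5.371,  7.17 ]), 'moment': array([1.814, 0.244, 0.073]), 'grip_force': np.float64(45.62), 'width': np.float64(0.138)}
```

View pics/w4.png

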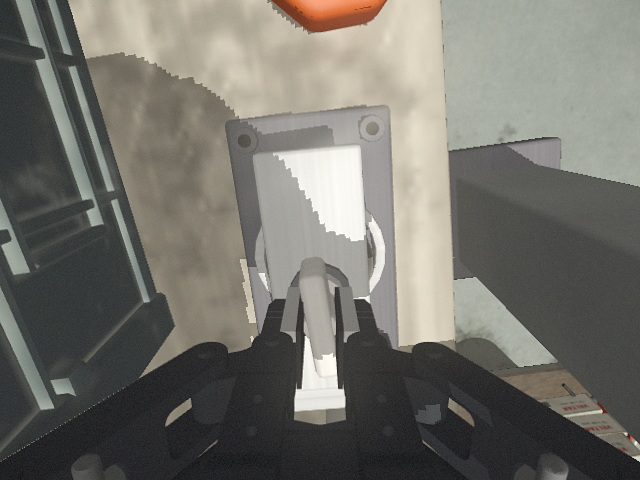

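```bash
python3 -c "
from workcell import order
print(order.sign_off())"
```

```text
the job is handed in; nothing more can be done
None
```

The job is handed in at about 14 s. The keeper is shut and the thumbscrew was seated (a clear torque rise at the stop). It is backed off to lie along the keeper, judged from the wrist picture to within a few degrees, and still gripped at about 45 N; sign-off returned no verdict.

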